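# Pin the stop of a ribbon winder and hold its sprung tension arm against it

### The arm

A 6-joint arm with a two-finger parallel gripper is mounted at the origin on a cart in front of the work surface, level with it; the furniture and walls round the work are solid. World frame = base frame: x ahead of the robot, y to its left, z up, the work surface at z = 0. Lengths are in mm, angles in rad, forces in N, time in s.
With the tool pointing down it reaches from about 300 to 850 mm from the base axis. Payload 4.2 kg.
Tool frame: the origin (TCP) lies at the very end of the fingers, on their centre line; the grasp point (between the pads) lies 19 mm behind it; z points along the fingers, y is the line along which they close (so a half turn about z gives the same grasp; the last joint's range is limited). The gripper opens to 91 mm and grips with 3 to 60 N. Pads are 32 mm wide; open, the fingers measure 118 mm over their backs; the gripper's body (76 mm by 178 mm) begins 60 mm behind the grasp point.
Start: joints at [1.124, 0.32, 1.565, -0, 1.257, -0.02], TCP at [238.033, 523.438, 181.776] pointing down, gripper open.
Joint ranges: [-3.11, 3.11], [-0.84, 2.01], [0.21, 2.61], [-1.34, 4.49], [0.05, 2.63], [-2.56, 2.56]. Speed limits (rad/s): [2.57, 2.57, 3.14, 3.14, 3.14, 3.14].

### API

Orientations are given as a unit quaternion [x, y, z, w].
In Python, from station import bot, vision, job gives the robot as it stands. The module is installed in compiled form; this text tells all that it offers.
- The arm moves only by the shell command python3 -m inch 'ROWS' [OPENING] [FORCE]. ROWS is a JSON object of lists of equal length, an entry for each row: "offset": the shift along the world's x, y, z in m, a list of three; "twist": the turn about the world's z in degrees. In form: {"offset": [[x, y, z], ...], "twist": [twist, ...]}. A call has exactly 8 rows; each row is the pose to reach, as a shift and turn from the pose commanded when the call began; what a row does not reach only later rows make up. A row lasts 1/12 s, in which the tool goes at most 41.7 mm and 7.16 degrees, less where a joint would pass 70% of its speed; a pose out of reach is approached as far as the arm can. A call with a gripper value outside its range is refused whole. OPENING is the closure, from 0 (fully open) to 1 (shut), set as the call begins (- or left out, the last holds). The fingers move at their own pace and stop on an object; FORCE is the grip in N (left out, the last holds). Time passes only in rows, so rows that repeat a pose let the fingers close, or fill a call up. It gives the time, the measured TCP pose, the force, the opening and the grip force at its end, in the units of the state.
- bot.observe(): the state, without advancing time (a new reading comes with each control period).
- vision.capture(name): name is "scene" or "top"; returns a dict with "frame" (480x640x3 uint8, red, green, blue), "intrinsics" (3x3 intrinsics, pixels), "D" ([k1, k2, p1, p2, k3] as OpenCV has them; the pictures are not rectified), "cam_to_world" (4x4, takes a point from camera to world coordinates). Camera axes: x right, y up, looking along -z (the intrinsics and any distortion apply to the point x, -y, -z); pixel columns grow to the right and rows downward; lengths in mm; the calibration is good to about 2 mm. A picture is of the moment at which its call begins. There is no depth.
- job.job_done(): hands the job in; it is judged then, once.
The state is a dict: "time_s": time; "joint_pos": joint angles; "joint_velocities": joint speeds; "joint_torque": joint torques, N m; "tcp_pos": TCP position; "tool_rot": TCP orientation; "wrist_force": force on the tool from outside, world axes, zero at the start; "torque": the same for the moment, N m; "opening": finger opening in mm; "grip_force": force on a finger pad.
Only numpy, scipy, OpenCV 4.12 (cv2) and the standard library are available. Lean on these libraries where they do the work, as an engineer would, in place of code of your own. Each camera call takes 0.05 s, during which the arm holds its last target. There are 200 camera calls.

### The job

Take the yellow-headed stop pin out of its wooden block and push it fully home, down through both holes of the blue bracket on the ribbon winder, while the red tension arm is still at rest. Then swing the arm, which has an upright handle at its end, against its spring until it bears firmly on the pin, and keep holding it there so that I can put a new reel on: finish while still holding the arm, do not let it spring back. Leave the paint jar, the stapler and the masking tape where they are.

Things in the scene. Friction and masses are not known exactly. Their poses are not given: they have to be found in the camera images.
- winder: Ribbon winder, fixed to the table: dark brown wooden base plate 200 x 200 x 18 mm; origin at the centre of its underside, z up. On it an empty wooden reel (60 mm wide, spindle top 64 mm above the table, centred at x -55, y -60 mm), the arm's pivot post (x 0, y -60 mm, top at 65 mm), a rest peg behind the arm (top at 40 mm) and the blue stop bracket (42 x 42 mm, top at 48 mm above the table).
- stop_hole (a point): Centre of the mouth of the hole in the blue bracket's top plate, on its upper face, 48 mm above the table. The hole is vertical, 13 mm wide with a 2 mm chamfer, through the 8 mm top plate; 22 mm lower, in line, the same hole goes on through the 18 mm base plate. The arm swings through the gap between the two plates. A wall closes the bracket's far side.
- pivot (a point): Point on the arm's vertical pivot axis, at mid height of the arm bar (28 mm above the table).
- stop_pin: Loose steel stop pin, 50 g, upright in the wooden block at the start. Origin at the centre of its tip, z up along the pin. Shaft 10 mm in diameter with tapered tip; 44 mm above the tip a collar 24 mm wide and 4 mm thick, which rests on the block or, when home, on the bracket; above it a yellow round grip, 16 mm in diameter, from 48 to 82 mm above the tip. Home, its tip stands 4 mm above the table.
- pin_block: Wooden block, fixed, 70 x 50 x 50 mm, origin at the centre of its underside; the pin stands in the 12 mm vertical hole through its middle, tip 6 mm above the table, collar on the block.
- tension_arm (a joint): Angle of the red arm about its vertical pivot, in rad: 0 at rest, grows as it swings clockwise seen from above. It touches the fitted pin at about 1.05 and, once the pin has taken up its play of up to 2 mm in the holes, bears on it firmly at about 1.07 (1.03 to 1.10); without the pin it runs on to 1.22. The spring always drives it back to 0: on the handle, about 2.3 N at rest and 6.9 N at the pin; pressing several newtons more makes it bear on the pin.
- red_arm: The red arm bar (18 mm wide, 8 mm thick, 24 to 32 mm above the table) with all it carries; origin on the pivot axis 28 mm above the table, its y axis points along the arm to the handle, its z axis up. It turns with joint tension_arm.
- handle_top (a point): Top centre of the upright round aluminium handle at the arm's end, 130 mm from the pivot axis, 105 mm above the table. The handle is 14 mm in diameter and bare from 55 to 105 mm above the table; below it is a black guide roller 30 mm wide. It does not turn on the arm.
- paint_jar: White jar of gold paint, 46 mm wide, 46 mm high; bystander, origin at the centre of its underside.
- stapler: Small dark stapler, 114 x 32 x 37 mm; bystander, origin at the centre of its underside.
- masking_tape: Roll of masking tape, 104 mm wide, 25 mm high; bystander, origin at the centre of its underside.

How it is judged:
By the outcome, as a careful person would: the job done as asked, in the order asked, and still so for the second after the job is handed in, while the arm keeps its last pose, push and grip.
It also fails if it takes over 61 s, if anything falls off the work surface, if the arm or the gripper's body presses on something with over 40 N, if the wrist force passes 120 N, or if a joint passes its speed limit or range.

## Working session

There is one attempt and no reset: what is moved stays moved. The work goes in short steps, Python scripts to look and compute and a shell command to move; the robot and the scene stay as the last step left them, time stands still between calls to the robot, and variables do not carry over. Pictures are saved under pics/ and viewed, at most 10 in all, crops included, and the job is handed in when it is done.

```bash
mkdir -p pics; cat > h.py <<'E'
import numpy as np, cv2
from station import bot, vision, job
def cap(n,f=None):
    c=vision.capture(n)
    if f: cv2.imwrite('pics/'+f,c['frame'][:,:,::-1])
    return c
def ray(c,px):
    u=cv2.undistortPoints(np.array([[px]],float),np.array(c['intrinsics'],float),np.array(c['D'],float))[0,0]
    T=np.array(c['cam_to_world']); d=T[:3,:3]@np.array([u[0],-u[1],-1]); return T[:3,3],d/np.linalg.norm(d)
def plane(c,px,z):
    o,d=ray(c,px); return o+d*(z-o[2])/d[2]
def two(c1,p1,c2,p2):
    o1,d1=ray(c1,p1);o2,d2=ray(c2,p2)
    s=np.linalg.lstsq(np.c_[d1,-d2],o2-o1,rcond=None)[0]; a=o1+s[0]*d1;b=o2+s[1]*d2
    return (a+b)/2,np.linalg.norm(a-b)
def blobs(c,lo,hi,amin=20):
    hsv=cv2.cvtColor(c['frame'],cv2.COLOR_RGB2HSV); m=cv2.inRange(hsv,np.array(lo),np.array(hi))
    n,l,s,ce=cv2.connectedComponentsWithStats(m)
    return [(s[i].tolist(),ce[i].round(1).tolist()) for i in range(1,n) if s[i][4]>=amin]
E
python3 - <<'E'
from h import *
for n in('scene','top'):
    c=cap(n,n+'0.png'); print(n,np.array(c['cam_to_world']).round(2).tolist(),np.array(c['intrinsics']).tolist())
    for k,lo,hi in(('yel',(22,130,120),(34,255,255)),('blue',(100,120,50),(125,255,255)),('red',(0,150,80),(8,255,255)),('red2',(172,150,80),(180,255,255))): print(k,blobs(c,lo,hi))
o=bot.observe();print(o)
E
```

```text
scene [[0.88, 0.35, -0.32, 152.4], [-0.48, 0.63, -0.62, -879.26], [-0.02, 0.69, 0.72, 1027.42], [0.0, 0.0, 0.0, 1.0]] [[602.9494321589267, 0.0, 319.7553017401227], [0.0, 602.9494321589267, 238.84657925786598], [0.0, 0.0, 1.0]]
yel [([198, 0, 38, 23, 320], [213.0, 9.5]), ([234, 19, 17, 13, 55], [241.3, 25.7]), ([215, 20, 35, 36, 358], [233.5, 41.6]), ([243, 31, 24, 15, 117], [254.5, 38.2]), ([238, 185, 6, 5, 23], [240.6, 187.0])]
blue [([321, 232, 30, 28, 452], [335.8, 243.7])]
red [([161, 80, 9, 9, 30], [163.8, 82.8]), ([278, 238, 36, 28, 240], [295.7, 250.1]), ([253, 415, 46, 40, 759], [275.3, 432.8])]
red2 [([292, 7, 9, 8, 25], [296.0, 10.2])]
top [[-0.01, 1.0, -0.06, 520.26], [-1.0, -0.01, 0.01, -50.26], [0.01, 0.06, 1.0, 1026.87], [0.0, 0.0, 0.0, 1.0]] [[481.847315515914, 0.0, 318.52797691167865], [0.0, 481.847315515914, 234.36456185849445], [0.0, 0.0, 1.0]]
yel [([196, 275, 7, 8, 43], [198.9, 278.7])]
blue [([301, 200, 31, 31, 454], [316.0, 214.5])]
red [([280, 244, 51, 25, 462], [304.9, 255.8]), ([458, 347, 38, 36, 523], [476.4, 364.1])]
red2 []
{'time_s': 0.1, 'joint_pos': array([ 1.12396694e+00,  3.20246439e-01,  1.56552582e+00, -2.52782263e-05,
        1.25738758e+00, -1.99929609e-02]), 'joint_velocities': array([ 0.00100508, -0.00247752, -0.00289273,  0.00066141,  0.00179053,
        0.00142678]), 'joint_torque': array([ 4.54201172e-04, -4.13334846e+01, -2.32507753e+01,  7.27527891e-02,
        4.21322859e-02, -9.36178708e-05]), 'tcp_pos': array([237.84043768, 522.97253591, 181.00589662]), 'tool_rot': array([ 2.11797911e-01,  9.77313169e-01, -7.65123189e-04, -1.69548360e-04]), 'wrist_force': array([ 0.83339053,  0.78732333, -0.72072896]), 'torque': array([ 0.00221448, -0.00499173,  0.02611635]), 'grip_force': 0.0, 'opening': 91.08949939937372}
```

View pics/scene0.png

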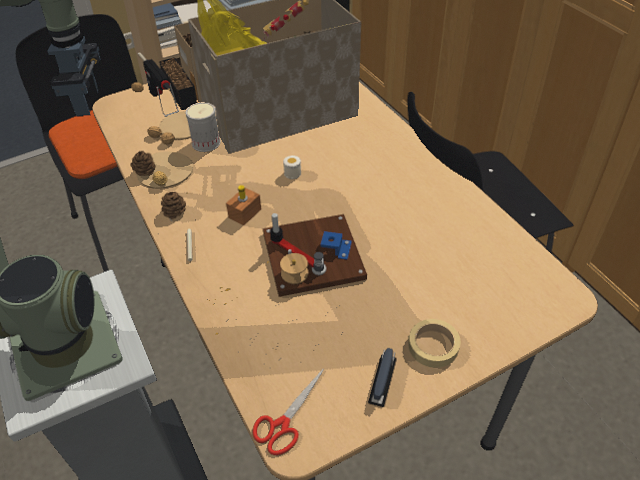

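View pics/top0.png

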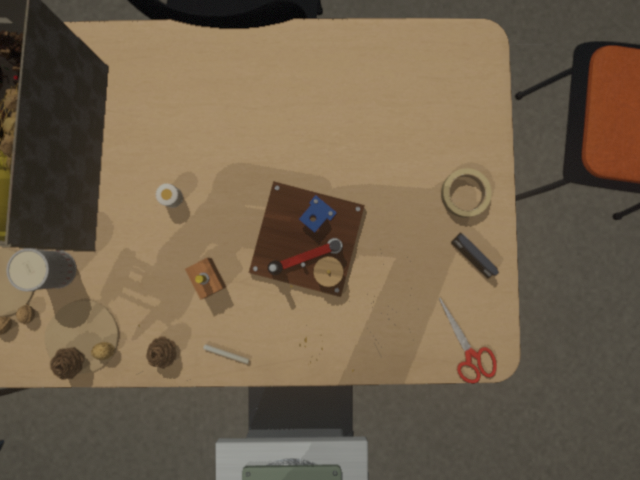

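The scene view shows the pin block at (243,205) with the yellow grip at (241,188), the arm from its pivot (318,262) to the handle (276,225), and the blue bracket at (332,243). In the top view the pin is at (200,279), the handle at (273,267), the pivot at (335,245) and the bracket hole near (313,219).

```bash
python3 - <<'E'
from h import *
t=cv2.imread('pics/top0.png');s=cv2.imread('pics/scene0.png')
a=cv2.resize(t[175:305,180:375],None,fx=4,fy=4,interpolation=cv2.INTER_CUBIC)
b=cv2.resize(s[180:300,220:380],None,fx=5,fy=5,interpolation=cv2.INTER_CUBIC)
cv2.imwrite('pics/topc.png',a);cv2.imwrite('pics/scenec.png',b)
E
```

```text
(no output)
```

View pics/topc.png

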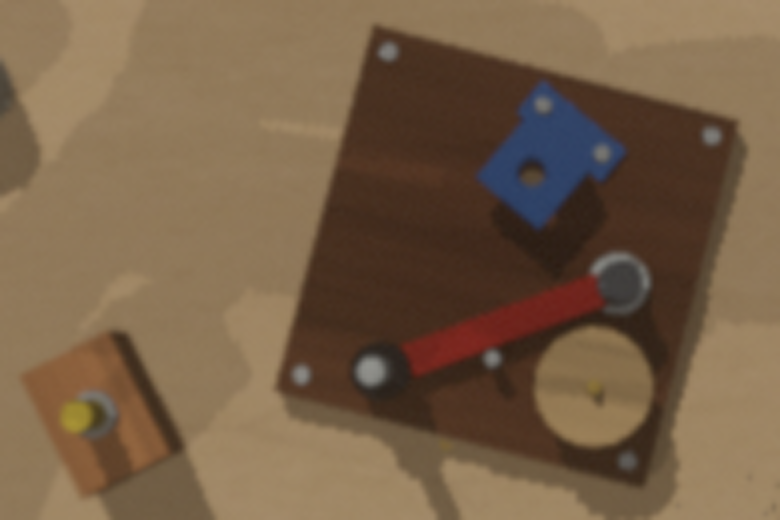

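View pics/scenec.png

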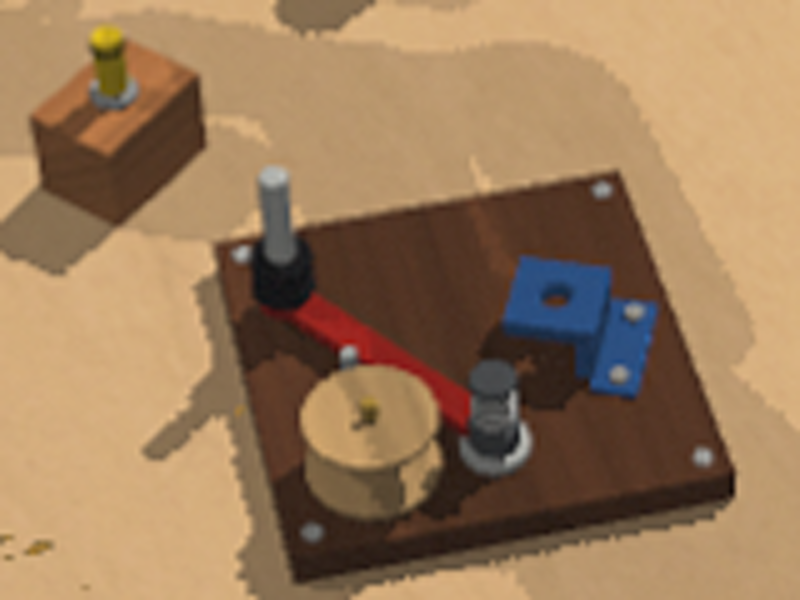

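Top crop: hole at (532,173), pivot top (620,284), handle top (371,370), pin top (78,417), collar (97,411), plate corners (373,25), (738,122), (643,487), (277,390). Scene crop: hole at (557,292), pivot top (494,377), handle top (275,176), pin top (106,38), collar (114,90).

```bash
python3 - <<'E'
from h import *
t=cap('top');s=cap('scene')
T=lambda p:((p[0]+.5)/4-.5+180,(p[1]+.5)/4-.5+175)
S=lambda p:((p[0]+.5)/5-.5+220,(p[1]+.5)/5-.5+180)
np.set_printoptions(precision=1,suppress=True)
P={}
for n,a,b,z in(('hole',(532,173),(557,292),48),('pivot',(620,284),(494,377),65),('handle',(371,370),(275,176),105),('pintop',(78,417),(106,36),88),('collar',(97,411),(114,90),54)):
    m,e=two(t,T(a),s,S(b)); print(n,'top',plane(t,T(a),z),'scene',plane(s,S(b),z),'two',m,e); P[n]=plane(t,T(a),z)
c=[plane(t,T(p),18) for p in((373,25),(738,122),(643,487),(277,390))]
print('corners',c,'centre',np.mean(c,0))
for p in [(22,377),(120,332),(181,450),(85,496)]: print(plane(t,T(p),50))
a=P['handle']-P['pivot'];h=P['hole']-P['pivot'];print(np.hypot(*a[:2]),np.degrees(np.arctan2(a[1],a[0])),np.hypot(*h[:2]),np.degrees(np.arctan2(h[1],h[0])))
E
```

```text
hole top [614.2 -48.8  48. ] scene [614.8 -50.6  48. ] two [614.9 -49.   46.4] 1.2780904206909995
pivot top [556.5 -92.2  65. ] scene [557.9 -96.2  65. ] two [557.9 -93.   61.7] 2.946853798757908
handle top [515.1  28.8 105. ] scene [514.1  25.3 105. ] two [515.3  29.  101.3] 0.5316508361824802
pintop top [493.6 172.6  88. ] scene [492.4 169.2  88. ] two [493.6 173.4  84.3] 0.18602491044080852
collar top [495.6 171.1  54. ] scene [492.2 168.5  54. ] two [494.6 172.5  49.8] 2.013788964099887
corners [array([696.3,  34.4,  18. ]), array([ 643. , -157.6,   18. ]), array([ 452.3, -104.9,   18. ]), array([504.7,  85.4,  18. ])] centre [574.1 -35.7  18. ]
[513. 210.  50.]
[535.2 160.5  50. ]
[475.5 129.6  50. ]
[452.9 178.   50. ]
127.92319899852713 108.85725513074759 72.23054091939527 36.963682456944106
```

```bash
python3 -m inch '{"offset":[[0.01,-0.015,0],[0.03,-0.045,0],[0.055,-0.075,0],[0.08,-0.11,0],[0.105,-0.145,0],[0.13,-0.18,0],[0.155,-0.215,0],[0.18,-0.25,0]],"twist":[-6,-12,-18,-24,-30,-36,-42,-47]}' 0 20
python3 -m inch '{"offset":[[0.025,-0.035,0],[0.05,-0.07,0],[0.07,-0.095,0],[0.076,-0.102,0],[0.076,-0.102,-0.02],[0.076,-0.102,-0.03],[0.076,-0.102,-0.035],[0.076,-0.102,-0.035]],"twist":[0,0,0,0,0,0,0,0]}'
python3 - <<'E'
from h import *
c=cap('scene');cv2.imwrite('pics/a.png',cv2.resize(c['frame'][130:260,170:350,::-1],None,fx=4,fy=4,interpolation=2))
E
```

```text
time_s: 0.87
tcp_pos: [414.8, 277.1, 181.8]
tool_rot: [0.586, 0.81, 0.0, 0.0]
wrist_force: [-0.5, 1.1, 0.6]
opening: 91.4
grip_force: 0.0
time_s: 1.53
tcp_pos: [488.6, 177.2, 145.3]
tool_rot: [0.584, 0.812, -0.001, -0.001]
wrist_force: [-0.4, -0.1, 0.2]
opening: 91.2
grip_force: 0.0
```

View pics/a.png

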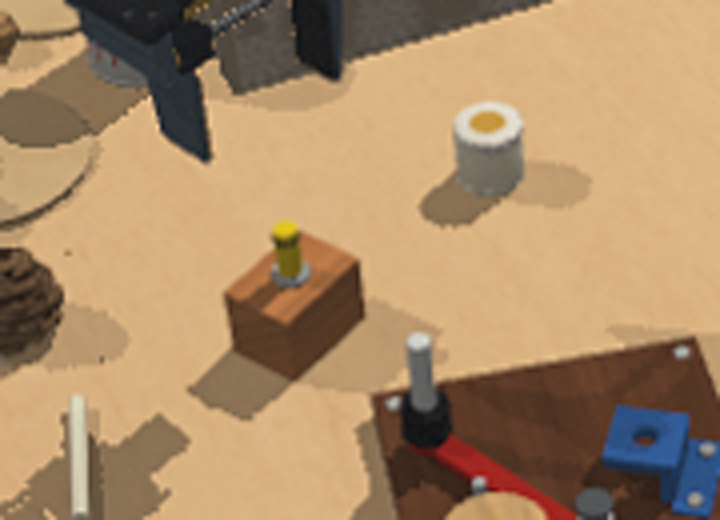

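The picture shows the pin upright in its block at (287,255), with the open fingers (190,120) and (320,40) above it on either side. Descending.

```bash
python3 -m inch '{"offset":[[0,0,0],[0,0,-0.02],[0,0,-0.04],[0,0,-0.06],[0,0,-0.075],[0,0,-0.085],[0,0,-0.089],[0,0,-0.089]],"twist":[0,0,0,0,0,0,0,0]}'
python3 -m inch '{"offset":[[0,0,0],[0,0,0],[0,0,0],[0,0,0],[0,0,0],[0,0,0],[0,0,0],[0,0,0]],"twist":[0,0,0,0,0,0,0,0]}' 1 25
```

```text
time_s: 2.25
tcp_pos: [490.0, 177.2, 57.6]
tool_rot: [0.584, 0.812, -0.0, -0.0]
wrist_force: [0.1, -0.3, -0.2]
opening: 91.5
grip_force: 0.0
time_s: 2.92
tcp_pos: [490.1, 176.9, 57.8]
tool_rot: [0.584, 0.812, 0.0, 0.0]
wrist_force: [-0.4, -0.1, -0.3]
opening: 40.2
grip_force: 0.0
```

```bash
python3 -m inch '{"offset":[[0.004,-0.006,0],[0.004,-0.006,0],[0.004,-0.006,0],[0.004,-0.006,0],[0.004,-0.006,0],[0.004,-0.006,0],[0.004,-0.006,0],[0.004,-0.006,0]],"twist":[0,0,0,0,0,0,0,0]}' 1 25
python3 -c "
from h import *
o=bot.observe();print(o['wrist_force'],o['opening'],o['grip_force'],o['tcp_pos'])"
```

```text
time_s: 3.58
tcp_pos: [494.1, 170.9, 57.8]
tool_rot: [0.584, 0.812, 0.0, 0.0]
wrist_force: [0.1, -0.2, -0.2]
opening: 0.2
grip_force: 0.0
[ 0.11114387 -0.21378563 -0.23589979] 0.24448201504664765 0.0 [494.07173687 170.94549055  57.75523361]
```

```bash
python3 - <<'E'
from h import *
f=lambda c,x,y:cv2.resize(c['frame'][y:y+100,x:x+100,::-1],None,fx=4,fy=4,interpolation=2)
t=cap('top');s=cap('scene');cv2.imwrite('pics/b.png',np.hstack([f(t,150,230),f(s,190,140)]))
E
```

```text
(no output)
```

View pics/b.png

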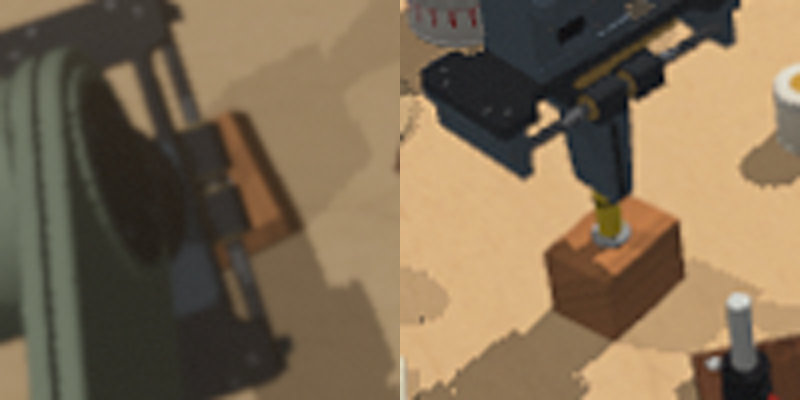

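The scene half shows the closed fingertip at crop (625,195), near the head of the still upright pin (605,215): the grasp missed. I'll compare it with the projected TCP.

```bash
cat >> h.py <<'E'
def proj(c,P):
    T=np.linalg.inv(np.array(c['cam_to_world'])); F=np.diag([1,-1,-1.])
    return cv2.projectPoints(np.array([P],float),cv2.Rodrigues(F@T[:3,:3])[0],F@T[:3,3],np.array(c['intrinsics'],float),np.array(c['D'],float))[0][0,0]
E
python3 - <<'E'
from h import *
s=cap('scene');o=bot.observe()
for n,p in(('tcp',o['tcp_pos']),('pintop',(494,171,88)),('collar',(494,171,54)),('hole',(614.5,-49,48))): print(n,proj(s,p))
for z in (58,70,80,90): print(z,plane(s,(246,189),z))
print(blobs(s,(22,130,120),(34,255,255),5)[-3:])
cv2.imwrite('pics/c.png',cv2.resize(s['frame'][160:220,205:285,::-1],None,fx=8,fy=8,interpolation=2))
E
```

```text
tcp [242.5366191  195.60899369]
pintop [241.13950783 186.14959913]
collar [242.65883442 196.76359921]
hole [330.55442931 237.60042506]
58 [511.06993941 188.75372102  58.        ]
70 [506.63016926 175.53321678  70.        ]
80 [502.93036079 164.51612991  80.        ]
90 [499.23055233 153.49904305  90.        ]
[([198, 0, 69, 48, 927], [227.2, 23.7])]
```

View pics/c.png

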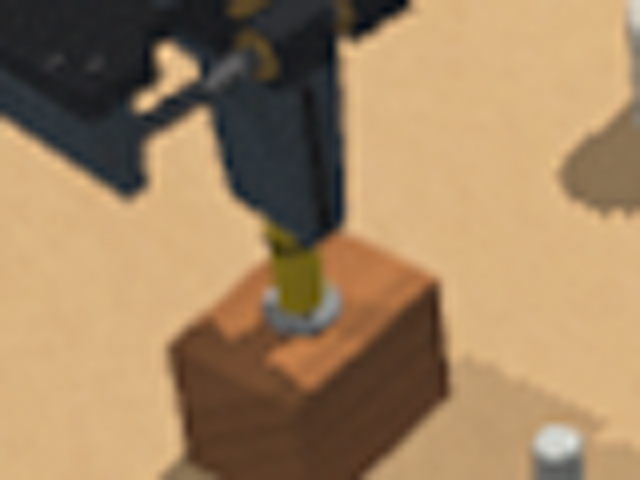

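The close-up shows the finger seam ending at (317,243), just above and hiding the pin's head at (288,225), so the finger ends are near z 88. That is about 30 mm higher than the reported TCP (58), and it explains the empty grasp. I'll open partly and go down about 30 mm in stages, watching the force.

```bash
python3 -m inch '{"offset":[[0,0,0],[0,0,0],[0,0,0],[0,0,0],[0,0,0],[0,0,0],[0,0,0],[0,0,0]],"twist":[0,0,0,0,0,0,0,0]}' 0.45 25
python3 -m inch '{"offset":[[0,0,0],[0,0,0],[0,0,-0.003],[0,0,-0.007],[0,0,-0.011],[0,0,-0.015],[0,0,-0.015],[0,0,-0.015]],"twist":[0,0,0,0,0,0,0,0]}'
python3 - <<'E'
from h import *
s=cap('scene')
cv2.imwrite('pics/d.png',cv2.resize(s['frame'][150:220,200:290,::-1],None,fx=8,fy=8,interpolation=2))
E
```

```text
time_s: 4.4
tcp_pos: [494.1, 170.9, 57.8]
tool_rot: [0.584, 0.812, 0.0, 0.0]
wrist_force: [-0.4, -0.6, -0.2]
opening: 49.2
grip_force: 0.0
time_s: 5.07
tcp_pos: [493.8, 170.8, 42.3]
tool_rot: [0.584, 0.812, -0.0, -0.0]
wrist_force: [0.6, 0.3, 1.0]
opening: 49.7
grip_force: 0.0
```

View pics/d.png

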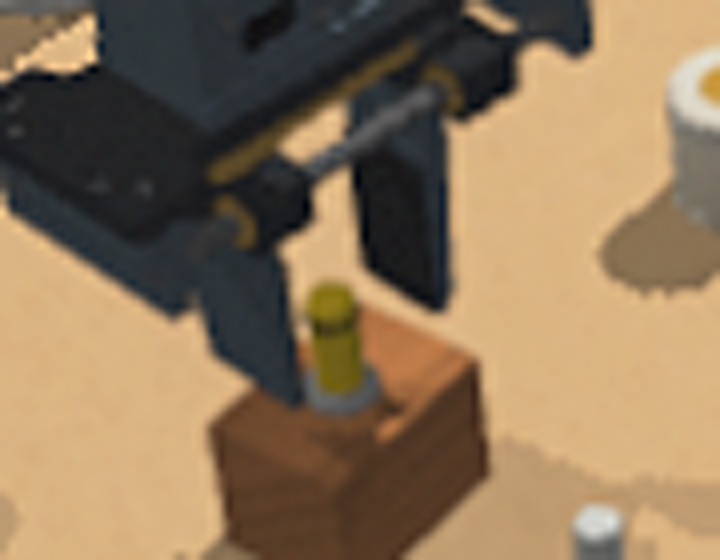

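Reported TCP is z 42, already below the block's top with no contact, which confirms the offset. The fingertips at (300,403) and (445,308) straddle the pin head (332,300), about 73 mm up. Down another 15 mm, then grip.

```bash
python3 -m inch '{"offset":[[0,0,-0.004],[0,0,-0.008],[0,0,-0.012],[0,0,-0.015],[0,0,-0.015],[0,0,-0.015],[0,0,-0.015],[0,0,-0.015]],"twist":[0,0,0,0,0,0,0,0]}'
python3 -m inch '{"offset":[[0,0,0],[0,0,0],[0,0,0],[0,0,0],[0,0,0],[0,0,0],[0,0,0],[0,0,0]],"twist":[0,0,0,0,0,0,0,0]}' 1 30
```

```text
time_s: 5.78
tcp_pos: [494.3, 171.0, 27.9]
tool_rot: [0.584, 0.812, 0.0, 0.0]
wrist_force: [0.0, -0.1, -0.4]
opening: 50.2
grip_force: 0.0
time_s: 6.45
tcp_pos: [494.3, 171.0, 27.8]
tool_rot: [0.584, 0.812, 0.0, 0.0]
wrist_force: [0.4, 0.7, -0.3]
opening: 15.0
grip_force: 30.0
```

```bash
python3 -m inch '{"offset":[[0,0,0.005],[0,0,0.015],[0,0,0.03],[0,0,0.045],[0,0,0.06],[0,0,0.07],[0,0,0.075],[0,0,0.075]],"twist":[0,0,0,0,0,0,0,0]}'
python3 -m inch '{"offset":[[0.01,-0.018,0],[0.03,-0.055,0],[0.05,-0.091,0],[0.07,-0.128,0],[0.09,-0.164,0],[0.107,-0.195,0],[0.118,-0.215,0],[0.121,-0.2205,0]],"twist":[0,0,0,0,0,0,0,0]}'
python3 -m inch '{"offset":[[0,0,0],[0,0,0],[0,0,-0.005],[0,0,-0.01],[0,0,-0.015],[0,0,-0.02],[0,0,-0.02],[0,0,-0.02]],"twist":[0,0,0,0,0,0,0,0]}'
python3 - <<'E'
from h import *
s=cap('scene');t=cap('top')
f=lambda c,x,y:cv2.resize(c['frame'][y:y+75,x:x+50,::-1],None,fx=8,fy=8,interpolation=2)
cv2.imwrite('pics/e.png',np.hstack([f(s,305,185),f(t,290,170)]))
print(proj(s,(614.5,-49.2,48)),proj(s,(614.5,-49.2,61)),proj(s,(614.5,-49.2,105)))
E
```

```text
time_s: 7.12
tcp_pos: [494.7, 171.1, 104.2]
tool_rot: [0.584, 0.812, 0.001, 0.001]
wrist_force: [-0.0, 0.3, -0.8]
opening: 15.0
grip_force: 30.0
time_s: 7.78
tcp_pos: [616.2, -53.3, 101.4]
tool_rot: [0.585, 0.811, -0.001, 0.0]
wrist_force: [0.9, -0.1, -1.0]
opening: 15.4
grip_force: 30.0
time_s: 8.45
tcp_pos: [614.7, -49.2, 82.3]
tool_rot: [0.584, 0.812, -0.0, -0.0]
wrist_force: [-0.0, 0.3, 0.9]
opening: 15.0
grip_force: 30.0
[330.59771754 237.6556234 ] [330.5761446  233.62795052] [330.49993014 219.57586868]
```

View pics/e.png

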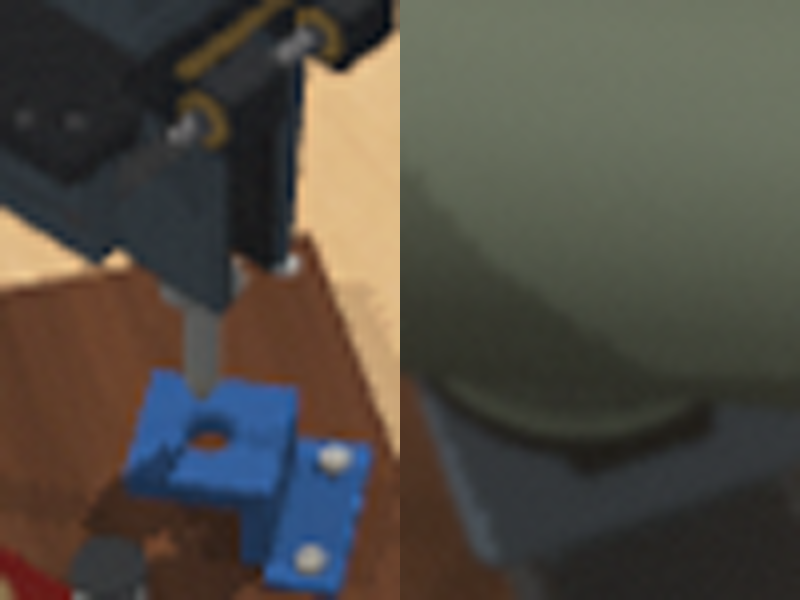

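The scene half shows the tip at (202,395) above the hole at (209,430), and the top half is hidden by the arm. Allowing for the 12 mm height, the pin is about 1.4 mm left and slightly far, so I'll correct by (+1,-1.3) mm and lower it.

```bash
python3 -m inch '{"offset":[[0.001,-0.0013,0],[0.001,-0.0013,-0.003],[0.001,-0.0013,-0.006],[0.001,-0.0013,-0.01],[0.001,-0.0013,-0.013],[0.001,-0.0013,-0.016],[0.001,-0.0013,-0.019],[0.001,-0.0013,-0.019]],"twist":[0,0,0,0,0,0,0,0]}'
```

```text
time_s: 9.22
tcp_pos: [615.6, -50.8, 62.9]
tool_rot: [0.584, 0.812, -0.0, -0.001]
wrist_force: [0.5, -0.2, -0.7]
opening: 15.5
grip_force: 30.0
```

```bash
python3 -m inch '{"offset":[[0,0,-0.003],[0,0,-0.007],[0,0,-0.011],[0,0,-0.015],[0,0,-0.019],[0,0,-0.022],[0,0,-0.025],[0,0,-0.025]],"twist":[0,0,0,0,0,0,0,0]}'
```

```text
time_s: 9.88
tcp_pos: [615.7, -50.9, 38.0]
tool_rot: [0.584, 0.812, -0.0, -0.001]
wrist_force: [0.1, 0.2, -0.7]
opening: 15.2
grip_force: 30.0
```

Tip is now at about 16 mm, inside the base plate's hole. Final 12 mm, slowly.

```bash
python3 -m inch '{"offset":[[0,0,-0.002],[0,0,-0.004],[0,0,-0.006],[0,0,-0.008],[0,0,-0.01],[0,0,-0.011],[0,0,-0.012],[0,0,-0.0125]],"twist":[0,0,0,0,0,0,0,0]}'
```

```text
time_s: 10.55
tcp_pos: [616.1, -50.9, 26.1]
tool_rot: [0.584, 0.812, 0.0, -0.0]
wrist_force: [-0.8, -0.1, -0.7]
opening: 15.2
grip_force: 30.0
```

```bash
python3 -m inch '{"offset":[[0,0,-0.0005],[0,0,-0.001],[0,0,-0.001],[0,0,-0.0015],[0,0,-0.0015],[0,0,-0.0015],[0,0,-0.0015],[0,0,-0.0015]],"twist":[0,0,0,0,0,0,0,0]}'
```

```text
time_s: 11.22
tcp_pos: [616.2, -50.9, 25.8]
tool_rot: [0.584, 0.812, 0.0, 0.0]
wrist_force: [-1.5, 0.4, 6.3]
opening: 15.6
grip_force: 30.0
```

Contact (6.3 N) came at exactly the predicted home height, so the pin is seated. Release, retreat and go above the handle.

```bash
python3 -m inch '{"offset":[[0,0,0.001],[0,0,0.001],[0,0,0.001],[0,0,0.001],[0,0,0.001],[0,0,0.001],[0,0,0.001],[0,0,0.001]],"twist":[0,0,0,0,0,0,0,0]}' 0.4
python3 -m inch '{"offset":[[0,0,0.002],[0,0,0.01],[0,0,0.025],[0,0,0.045],[0,0,0.065],[0,0,0.085],[0,0,0.097],[0,0,0.1]],"twist":[0,0,0,0,0,0,0,0]}'
python3 -m inch '{"offset":[[0,0,0],[-0.015,0.012,0],[-0.04,0.031,0],[-0.065,0.05,0],[-0.085,0.066,0],[-0.097,0.075,0],[-0.101,0.0785,0],[-0.101,0.0785,0]],"twist":[0,0,0,0,0,0,0,0]}'
python3 - <<'E'
from h import *
s=cap('scene')
cv2.imwrite('pics/g.png',cv2.resize(s['frame'][175:275,240:370,::-1],None,fx=6,fy=6,interpolation=2))
E
```

```text
time_s: 11.88
tcp_pos: [616.1, -50.9, 25.7]
tool_rot: [0.584, 0.812, 0.0, -0.0]
wrist_force: [-0.2, 0.5, 0.2]
opening: 54.7
grip_force: 0.0
time_s: 12.55
tcp_pos: [617.9, -51.0, 129.3]
tool_rot: [0.584, 0.812, 0.002, 0.003]
wrist_force: [0.1, 0.8, -0.8]
opening: 54.8
grip_force: 0.0
time_s: 13.22
tcp_pos: [513.9, 28.2, 125.2]
tool_rot: [0.583, 0.812, -0.0, -0.001]
wrist_force: [0.2, -0.0, 0.1]
opening: 54.7
grip_force: 0.0
```

View pics/g.png

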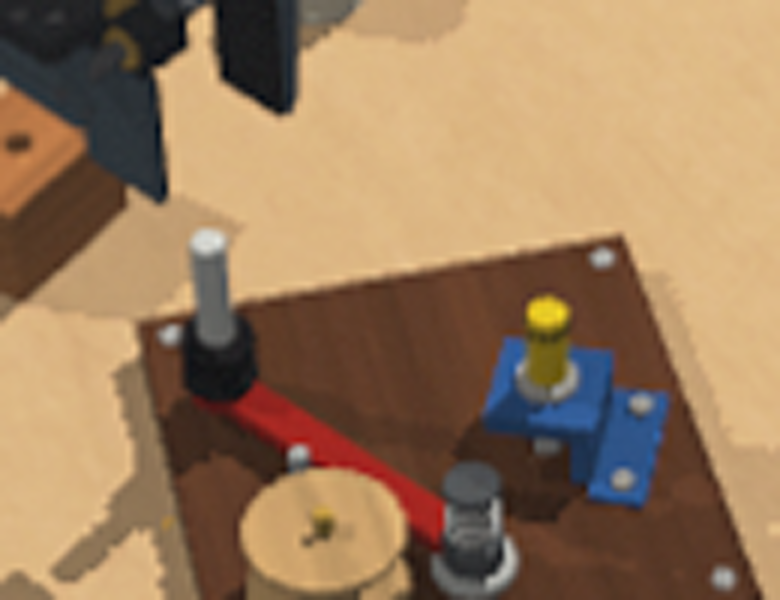

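The pin is home: its collar (547,380) lies on the blue bracket, the shaft shows in the gap (545,445), and the arm is still at rest with its handle top at (208,243) below the open fingers. Descending on the handle.

```bash
python3 -m inch '{"offset":[[0,0,-0.01],[0,0,-0.025],[0,0,-0.04],[0,0,-0.05],[0,0,-0.06],[0,0,-0.07],[0,0,-0.08],[0,0,-0.084]],"twist":[0,0,0,0,0,0,0,0]}'
python3 -m inch '{"offset":[[0,0,0],[0,0,0],[0,0,0],[0,0,0],[0,0,0],[0,0,0],[0,0,0],[0,0,0]],"twist":[0,0,0,0,0,0,0,0]}' 1 40
```

```text
time_s: 13.93
tcp_pos: [514.5, 27.4, 40.1]
tool_rot: [0.584, 0.812, -0.001, -0.001]
wrist_force: [0.3, 0.1, 0.0]
opening: 54.7
grip_force: 0.0
time_s: 14.6
tcp_pos: [515.4, 27.7, 42.1]
tool_rot: [0.584, 0.812, 0.0, 0.0]
wrist_force: [-0.3, 0.2, 1.3]
opening: 13.0
grip_force: 40.0
```

```bash
python3 - <<'E'
import numpy as np
v=np.array([-42.1,122.8]) # scaled to 130
def r(t):
    t=np.radians(t);c,s=np.cos(t),np.sin(t);return np.array([v[0]*c+v[1]*s,-v[0]*s+v[1]*c])
for a in(0,24,48):
    for t in range(a+3,a+25,3): print(t,(r(t)-r(a)).round(1),end=' ')
    print()
E
```

```text
3 [6.5 2. ] 6 [13.1  3.7] 9 [19.7  5.1] 12 [26.5  6.1] 15 [33.2  6.7] 18 [40.  7.] 21 [46.8  6.9] 24 [53.6  6.5] 
27 [ 6.8 -0.8] 30 [13.5 -1.9] 33 [20.1 -3.4] 36 [26.6 -5.2] 39 [33.1 -7.4] 42 [39.4 -9.9] 45 [ 45.6 -12.7] 48 [ 51.6 -15.9] 
51 [ 5.9 -3.5] 54 [11.5 -7.2] 57 [ 17.  -11.3] 60 [ 22.2 -15.6] 63 [ 27.2 -20.2] 66 [ 32. -25.] 69 [ 36.5 -30.1] 72 [ 40.7 -35.5]
```

```bash
python3 -m inch '{"offset":[[0.0065,0.002,0],[0.0131,0.0037,0],[0.0197,0.0051,0],[0.0265,0.0061,0],[0.0332,0.0067,0],[0.04,0.007,0],[0.0468,0.0069,0],[0.0536,0.0065,0]],"twist":[-3,-6,-9,-12,-15,-18,-21,-24]}'
```

```text
time_s: 15.27
tcp_pos: [567.7, 35.0, 42.1]
tool_rot: [0.741, 0.672, -0.0, -0.001]
wrist_force: [-3.1, 2.9, 4.2]
opening: 13.2
grip_force: 40.0
```

```bash
python3 -m inch '{"offset":[[0.0068,-0.0008,0],[0.0135,-0.0019,0],[0.0201,-0.0034,0],[0.0266,-0.0052,0],[0.0331,-0.0074,0],[0.0394,-0.0099,0],[0.0456,-0.0127,0],[0.0516,-0.0159,0]],"twist":[-3,-6,-9,-12,-15,-18,-21,-24]}'
```

```text
time_s: 15.93
tcp_pos: [619.5, 20.4, 42.1]
tool_rot: [0.864, 0.503, -0.0, -0.002]
wrist_force: [-3.2, 6.7, 4.1]
opening: 13.2
grip_force: 40.0
```

```bash
python3 -m inch '{"offset":[[0.003,-0.0017,0],[0.0059,-0.0035,0],[0.0087,-0.0053,0],[0.0115,-0.0072,0],[0.0143,-0.0092,0],[0.017,-0.0113,0],[0.0196,-0.0134,0],[0.0205,-0.0142,0]],"twist":[-1.5,-3,-4.5,-6,-7.5,-9,-10.5,-11]}'
```

```text
time_s: 16.6
tcp_pos: [640.4, 6.5, 42.1]
tool_rot: [0.908, 0.418, 0.0, -0.002]
wrist_force: [-2.1, 7.4, 3.0]
opening: 13.3
grip_force: 40.0
```

```bash
python3 -c "
from h import *
o=bot.observe();f=o['wrist_force'];p=o['tcp_pos'];u=p[:2]-[557.3,-94.5];print(np.degrees(np.arctan2(u[1],u[0])),np.hypot(*u));u/=np.hypot(*u);print('rad',f[:2]@u,'tan',f[0]*u[1]-f[1]*u[0],f,p)"
```

```text
50.55016950902448 130.83991082328095
rad 4.348832902813533 tan -6.355413438066379 [-2.14427257  7.39633171  2.99088918] [640.43598343   6.53212619  42.12577408]
```

```bash
python3 -m inch '{"offset":[[0.0009,-0.0007,0],[0.0018,-0.0015,0],[0.0026,-0.0022,0],[0.0035,-0.003,0],[0.0044,-0.0037,0],[0.0044,-0.0037,0],[0.0044,-0.0037,0],[0.0044,-0.0037,0]],"twist":[-0.5,-1,-1.5,-2,-2.5,-2.5,-2.5,-2.5]}'
```

```text
time_s: 17.27
tcp_pos: [644.4, 3.2, 42.1]
tool_rot: [0.917, 0.399, 0.0, -0.002]
wrist_force: [-2.0, 6.8, 3.1]
opening: 13.1
grip_force: 40.0
```

```bash
python3 -m inch '{"offset":[[0.0005,-0.0005,0],[0.001,-0.001,0],[0.0015,-0.0014,0],[0.0015,-0.0014,0],[0.0015,-0.0014,0],[0.0015,-0.0014,0],[0.0015,-0.0014,0],[0.0015,-0.0014,0]],"twist":[-0.3,-0.6,-0.9,-0.9,-0.9,-0.9,-0.9,-0.9]}'
```

```text
time_s: 17.93
tcp_pos: [644.9, 2.7, 42.1]
tool_rot: [0.92, 0.392, -0.001, -0.003]
wrist_force: [-5.5, 10.2, 5.1]
opening: 12.9
grip_force: 40.0
```

Pin contact: the push has risen from about 6 to 11 N. Press a little more, with a firmer grip.

```bash
python3 -m inch '{"offset":[[0.0005,-0.0004,0],[0.001,-0.0009,0],[0.0014,-0.0013,0],[0.0014,-0.0013,0],[0.0014,-0.0013,0],[0.0014,-0.0013,0],[0.0014,-0.0013,0],[0.0014,-0.0013,0]],"twist":[0,0,0,0,0,0,0,0]}' 1 55
python3 -c "
from h import *
o=bot.observe();f=o['wrist_force'];p=o['tcp_pos'];u=p[:2]-[557.3,-94.5];print('angle',np.radians(108.9)-np.arctan2(u[1],u[0]));u/=np.hypot(*u);print('rad',f[:2]@u,'tan',f[0]*u[1]-f[1]*u[0])
s=cap('scene');print(blobs(s,(22,130,120),(34,255,255),5)[-2:],proj(s,(615.5,-50.5,86)),proj(s,(615.5,-50.5,52)))"
```

```text
time_s: 18.6
tcp_pos: [645.1, 2.4, 42.1]
tool_rot: [0.92, 0.392, -0.001, -0.004]
wrist_force: [-7.7, 12.5, 6.3]
opening: 12.9
grip_force: 55.0
angle 1.0658495893732194
rad 4.160097754772951 tan -14.092633678906331
[([328, 224, 7, 6, 32], [331.3, 226.8]), ([329, 233, 2, 4, 5], [329.2, 234.2])] [331.2140252  225.92718746] [331.25950366 236.62474226]
```

```bash
python3 -m inch '{"offset":[[0.0005,-0.0004,0],[0.001,-0.0009,0],[0.0014,-0.0013,0],[0.0014,-0.0013,0],[0.0014,-0.0013,0],[0.0014,-0.0013,0],[0.0014,-0.0013,0],[0.0014,-0.0013,0]],"twist":[0,0,0,0,0,0,0,0]}' 1 55
python3 -m inch '{"offset":[[0,0,0],[0,0,0],[0,0,0],[0,0,0],[0,0,0],[0,0,0],[0,0,0],[0,0,0]],"twist":[0,0,0,0,0,0,0,0]}'
python3 -c "
from h import *
s=cap('scene');print(blobs(s,(22,130,120),(34,255,255),5)[-2:])"
```

```text
time_s: 19.32
tcp_pos: [645.3, 2.3, 42.0]
tool_rot: [0.92, 0.391, -0.002, -0.006]
wrist_force: [-8.0, 16.0, 7.9]
opening: 12.8
grip_force: 55.1
time_s: 19.98
tcp_pos: [645.3, 2.3, 42.1]
tool_rot: [0.92, 0.391, -0.002, -0.006]
wrist_force: [-9.4, 16.0, 7.9]
opening: 12.8
grip_force: 55.1
[([328, 224, 7, 6, 32], [331.3, 226.8]), ([329, 233, 2, 4, 5], [329.2, 234.2])]
```

Steady: about 17.5 N on the handle against roughly 7 N of spring, and the pin hasn't moved. Handing in.

```bash
python3 -c "
from station import job
print(job.job_done())"
```

```text
the job is handed in; nothing more can be done
None
```

The pin went fully home through both bracket holes with the arm still at rest. The gripper is now holding the arm against the pin at about 1.07 rad with a push of about 17.5 N, and the jar, stapler and tape were left alone.

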